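# Put two bottles away in the empty wells of a covered spice crate

### The job

Put the spice jar and the dropper bottle away in the spice crate, one to a well, each upright and pressed right down until it stands on the floor of its well. Four of the six wells already hold a tin hidden under the sprung flaps, so feel for the two empty ones; keep both bottles upright, force nothing, and leave the other things on the worktop where they are.

Things in the scene. Friction and masses are not known exactly. Their poses are not given: they have to be found in the camera images.
- crate: Pale wooden spice crate, 134 x 198 x 86 mm (own x, y, z), brass corners, fixed. Origin: centre of its underside. Six square wells, 2 rows along own x, 3 along own y: 58 mm wide inside, 64 mm apart, walls 6 mm, floor 8 mm above the underside, so 78 mm deep. Four, changing every time, hold a hidden tin 44 mm across, 64 mm high (top 14 mm below the rim); two are empty.
- well_0 (a point): Floor centre of the well at crate x = -32, y = +64 mm; axes as the crate's. Every well is shut 3 mm below the rim by two smooth green flaps, 28 mm long, hinged on its +x and -x walls and meeting in the middle. A push of under 5 N swings both down into the well; they spring back shut. Over a tin they stop dead 6 to 16 mm below the rim; over an empty well they give way entirely.
- well_1 (a point): Floor centre of the well at crate x = -32, y = 0 mm.
- well_2 (a point): Floor centre of the well at crate x = -32, y = -64 mm.
- well_3 (a point): Floor centre of the well at crate x = +32, y = +64 mm.
- well_4 (a point): Floor centre of the well at crate x = +32, y = 0 mm.
- well_5 (a point): Floor centre of the well at crate x = +32, y = -64 mm.
- spice_jar: Round glass spice jar with a green label and a black cap, 40 mm diameter over its whole height, 105 mm high, about 0.11 kg. Origin at the centre of its underside, z up. In an empty well its cap stands 27 mm above the rim.
- dropper_bottle: Small brown dropper bottle, 102 mm high, about 0.07 kg: body 33 mm diameter up to 70 mm, black collar 24 mm diameter to 77 mm, then a black rubber bulb 12 mm diameter to the top. Origin at the centre of its underside, z up. In an empty well its bulb stands 24 mm above the rim.
- pepper_mill: Bystander: brown wooden pepper mill, 58 mm diameter, 170 mm high, loose. Origin at the centre of its underside.
- syrup_bottle: Bystander: orange-red bottle with a brown cap, 58 mm diameter, 127 mm high, loose. Origin at the centre of its underside.
- lemon: Bystander: lemon, 71 x 53 x 51 mm, loose. Origin at the centre of its underside.
- onion: Bystander: onion, 83 mm across, 94 mm high, loose. Origin at the centre of its underside.
- bread_bin: Bystander behind the crate: cream enamel bread bin with a knob on its lid, fixed, 177 mm high without the knob. Origin under its middle; its front face lies 133 mm nearer the robot (world -x) than the origin and runs 188 mm to either side along world y.
Things that resemble listed ones, but are neither listed nor needed, are in the scene too. Leave any turquoise look-alike of the spice_jar alone.

How it is judged:
By the outcome, as a careful person would: the job done as asked, in the order asked, and still so for the second after the job is handed in, with the robot touching nothing.
It also fails if it takes over 72 s, if anything falls off the work surface, if the arm or the gripper's body presses on something with over 40 N, if the wrist force passes 120 N, or if a joint passes its speed limit or range.

### The arm

A 6-joint arm with a two-finger parallel gripper is mounted at the origin on a cart in front of the work surface, level with it; the furniture and walls round the work are solid. World frame = base frame: x ahead of the robot, y to its left, z up, the work surface at z = 0. Lengths are in mm, angles in rad, forces in N, time in s.
With the tool pointing down it reaches from about 350 to 875 mm from the base axis. Payload 4.2 kg.
Tool frame: the origin (TCP) lies between the finger pads; the fingertips stand 25 mm ahead of it and the grasp point (between the pads) lies 6 mm ahead of it; z points along the fingers, y is the line along which they close (so a half turn about z gives the same grasp; the last joint's range is limited). The gripper opens to 85 mm and grips with 20 to 120 N. Pads are 22 mm wide; open, the fingers measure 114 mm over their backs; the gripper's body (76 mm by 85 mm) begins 54 mm behind the grasp point. The pads swing forward as they close: fully open they stand 13 mm farther back than shut.
Start: joints at [-1.048, 0.385, 0.008, 0, -1.194, -0.259], TCP at [162.986, -603.353, 256.312] pointing down, gripper open.
Joint ranges: [-3.14, 3.14], [-1.21, 2.06], [-1.07, 1.41], [-3.16, 2.05], [-2.99, -0.16], [-3.1, 3.1]. Speed limits (rad/s): [2.79, 2.79, 3.14, 3.14, 3.14, 3.14].

### API

Orientations are given as a unit quaternion [x, y, z, w].
In Python, from bench import read_state, get_image, job_done gives the robot as it stands.
- The arm moves only by the tool play_rows, never from a script. Its argument "series" is a list of rows, each a list of 6 numbers: the shift along the world's x, y, z in mm, then the turn, a rotation vector about the world's x, y, z in units of 6 degrees (1.0 is 6 degrees). A call has 1 to 20 rows; each row shifts and turns the commanded pose from where the row before left it; what a row does not reach is not made up. A row lasts 1/12 s, in which the tool goes at most 41.7 mm and 7.16 degrees, less where a joint would pass 70% of its speed; a pose out of reach is approached as far as the arm can. A call is refused whole if a number of a shift passes 41.7 or a number of a turn 1, either way. A call with a gripper value outside its range is refused whole. "gripper" is the opening, from 0 (shut) to 1 (fully open), set as the call begins (left out, the last holds). The fingers move at their own pace and stop on an object; the grip force is fixed at half the most. Time passes only in rows, so rows that do not move let the fingers close. It gives the time, the measured TCP pose, the force, the opening and the grip force at its end, in the units of the state.
- read_state(): the state, without advancing time (a new reading comes with each control period).
- get_image(name): name is "scene" or "side" or "wrist"; returns a dict with "image" (480x640x3 uint8, red, green, blue), "fx", "fy", "cx", "cy" (pixels), "dist_coeffs" ([k1, k2, p1, p2, k3] as OpenCV has them; the pictures are not rectified), "eye" and "rotation" of the camera in the world. Camera axes: x right, y down, z forward; pixel columns grow to the right and rows downward; lengths in mm; the calibration is good to about 2 mm. A picture is of the moment at which its call begins. There is no depth.
- job_done(): hands the job in; it is judged then, once.
The state is a dict: "clock": time; "joints": joint angles; "joint_vel": joint speeds; "joint_efforts": joint torques, N m; "position": TCP position; "ee_rot": TCP orientation; "contact_force": force on the tool from outside, world axes, zero at the start; "wrist_torque": the same for the moment, N m; "gripper_width": finger opening in mm; "grasp_force": force on a finger pad.
Only numpy, scipy, OpenCV 4.12 (cv2) and the standard library are available. Lean on these libraries where they do the work, as an engineer would, in place of code of your own. Each camera call takes 0.05 s, during which the arm holds its last target. There are 200 camera calls.

## Working session

There is one attempt and no reset: what is moved stays moved. The work goes in short steps, Python scripts to look and compute and a tool call to move; the robot and the scene stay as the last step left them, time stands still between calls to the robot, and variables do not carry over. Pictures are saved under pics/ and viewed, at most 10 in all, crops included, and the job is handed in when it is done.

Besides the shell and the picture viewer there is one more tool, called after "Request:" as name(argument=value, ...) on one line, values as JSON. play_rows: Moves the arm, as the interface text tells. Its arguments: {"type":"object","properties":{"series":{"type":"array","items":{"type":"array","items":{"type":"number"}}},"gripper":{"type":"number"}},"required":["series"]}

```bash
mkdir -p pics; cat > h.py <<'E'
import numpy as np, cv2
from bench import read_state, get_image, job_done
def cam(n,save=None):
    d=get_image(n)
    if save: cv2.imwrite('pics/'+save,d['image'][:,:,::-1])
    d['K']=np.array([[d['fx'],0,d['cx']],[0,d['fy'],d['cy']],[0,0,1.]]);d['D']=np.array(d['dist_coeffs'],float)
    d['R']=np.array(d['rotation'],float).reshape(3,3);d['eye']=np.array(d['eye'],float)
    return d
def ray(d,u,v):
    p=cv2.undistortPoints(np.array([[[u,v]]],float),d['K'],d['D'])[0,0]
    r=d['R']@np.array([p[0],p[1],1.]);return r/np.linalg.norm(r)
def onz(d,u,v,z):
    r=ray(d,u,v);return d['eye']+r*(z-d['eye'][2])/r[2]
def tri(d1,p1,d2,p2):
    a,b=ray(d1,*p1),ray(d2,*p2);A=np.stack([a,-b],1)
    t=np.linalg.lstsq(A,d2['eye']-d1['eye'],rcond=None)[0]
    q1=d1['eye']+a*t[0];q2=d2['eye']+b*t[1];return (q1+q2)/2,np.linalg.norm(q1-q2)
def proj(d,P):
    R=d['R'].T;return cv2.projectPoints(np.array(P,float).reshape(-1,3),cv2.Rodrigues(R)[0],-R@d['eye'],d['K'],d['D'])[0][:,0]
E
python3 - <<'E'
from h import *
import pickle
D={}
for n in('scene','side','wrist'):
    d=cam(n,n+'0.png');D[n]=d;print(n,d['eye'],d['R'][:,2],d['fx'],d['D'])
pickle.dump(D,open('D0.pkl','wb'))
print(read_state())
E
```

```text
Traceback (most recent call last):
  File "h.py", line 7, in cam
    d['R']=np.array(d['rotation'],float).reshape(3,3);d['eye']=np.array(d['eye'],float)
           ~~~~~~~~~~~~~~~~~~~~~~~~~~~~~~~~~~~~~^^^^^
ValueError: cannot reshape array of size 4 into shape (3,3)
```

View pics/scene0.png

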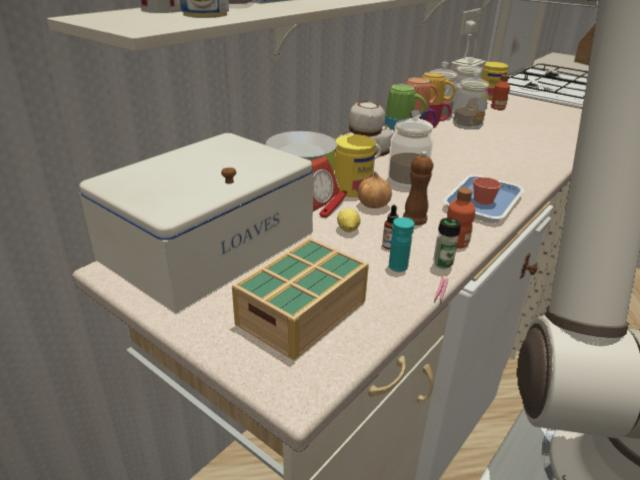

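The scene view shows the crate (top centre about 302,275), the turquoise look-alike at (401,245), the green-label jar at (447,243), the dropper at (391,228), the syrup bottle at (460,218) and the mill at (419,190). The camera rotation turns out to be a quaternion, so I'll fix the helper.

```bash
sed -i "s/np.array(d\['rotation'\],float).reshape(3,3)/Rotation.from_quat(d['rotation']).as_matrix()/; 1i from scipy.spatial.transform import Rotation" h.py
python3 - <<'E'
from h import *
import pickle
D={}
for n in('scene','side','wrist'):
    d=cam(n,n+'0.png');D[n]=d;print(n,d['eye'],d['R'][:,2],d['fx'],d['D'])
pickle.dump(D,open('D0.pkl','wb'))
print(read_state())
E
```

```text
scene [ 68.03353872 569.54124537 586.650785  ] [ 0.53187079 -0.66457123 -0.52484145] 515.6752483891855 [-0.01363497  0.          0.          0.          0.        ]
side [ 338.82721766 -813.11177881  527.94397065] [ 0.29396531  0.76809836 -0.56886669] 448.0356420171243 [-0.06406823  0.          0.          0.          0.        ]
wrist [  93.32722265 -622.39312467  373.45539826] [ 0.27291932  0.07580282 -0.95904587] 411.52821126116163 [-0.08927314  0.          0.          0.          0.        ]
{'clock': 0.2, 'joints': array([-1.04842536e+00,  3.85257306e-01,  7.18712454e-03, -2.52912832e-04,
       -1.19398022e+00, -2.58607118e-01]), 'joint_vel': array([-0.00038943, -0.00427985,  0.00466194,  0.00280424,  0.00116994,
        0.00154486]), 'joint_efforts': array([-2.36269070e-04, -3.92165315e+01,  1.88355553e+01,  4.18347538e+00,
       -3.56287987e-03, -6.84203371e-06]), 'position': array([ 162.89587019, -603.09845971,  255.65845691]), 'ee_rot': array([-1.31453731e-01,  9.91322102e-01,  6.24582550e-04, -1.29970147e-04]), 'contact_force': array([ 0.16955894,  0.55208377, -0.48583518]), 'wrist_torque': array([-0.01337412, -0.04205769, -0.08721813]), 'grasp_force': 0.0, 'gripper_width': 85.29488760329596}
```

View pics/side0.png

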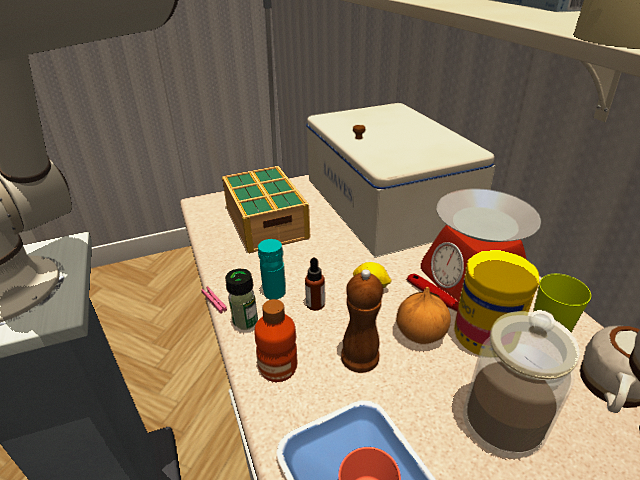

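Side view: the crate top is at about (265,190), the turquoise jar at (271,268), the green-label jar at (241,300), the dropper at (315,283), the syrup bottle at (276,345) and the mill at (362,322).

Candidates for the spice jar are the turquoise look-alike (scene 401,245) and the green-label, black-cap jar (447,243); I choose the green-label one. Candidates for the dropper are the brown bottle with the black bulb (391,228) and the orange-red syrup bottle (460,218); I choose the brown one. I'll check both in a close crop.

```bash
python3 - <<'E'
import cv2,numpy as np
a=cv2.imread('pics/scene0.png');b=cv2.imread('pics/side0.png')
c=lambda i,x,y,w,h:cv2.resize(i[y:y+h,x:x+w],(400,300),interpolation=cv2.INTER_CUBIC)
o=np.vstack([np.hstack([c(a,370,190,120,90),c(b,210,220,133,100)]),np.hstack([c(a,225,235,160,120),c(b,205,155,120,90)])])
cv2.imwrite('pics/crop1.png',o)
E
```

```text
(no output)
```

View pics/crop1.png

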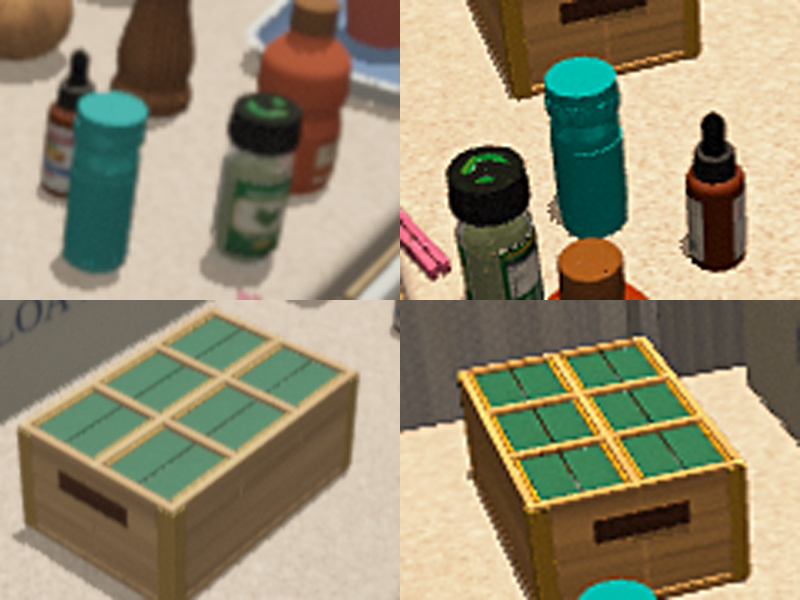

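The crop confirms the choice: the green-label, black-cap jar (scene 449,224 cap) and the dropper (scene 394,206 bulb tip) are distinct from the turquoise jar. All six pairs of flaps are visible. Next I triangulate.

```bash
python3 - <<'E'
from h import *
import pickle
D=pickle.load(open('D0.pkl','rb'));a,b=D['scene'],D['side']
T=lambda n,p,q:print(n,*[np.round(x,1) for x in tri(a,p,b,q)])
T('jarcap',(449.5,223.9),(239,276.7));T('bulbtip',(393.7,205.6),(314,258.3))
T('turqcap',(403.3,222),(270.7,246))
T('c++',(233,286.2),(279.4,166.4));T('c-+',(296.2,319.8),(222.4,176.3));T('c--',(367.8,264.6),(244,218));T('c+-',(309,239),(308.5,204.5))
def blobs(d,box):
    h=cv2.cvtColor(d['image'],cv2.COLOR_RGB2HSV);m=((h[...,0]>60)&(h[...,0]<90)&(h[...,1]>80)).astype(np.uint8)
    k=np.zeros_like(m);x,y,w,hh=box;k[y:y+hh,x:x+w]=1;m*=k
    m=cv2.morphologyEx(m,cv2.MORPH_CLOSE,np.ones((2,2)))
    n,l,s,c=cv2.connectedComponentsWithStats(m)
    return [(c[i],s[i,4]) for i in range(1,n) if s[i,4]>20]
for d,box in((a,(225,235,150,110)),(b,(215,160,95,60))):
    for c,s in blobs(d,box):print(np.round(c,1),s,np.round(onz(d,*c,83),1))
# base points: bottom contact estimate
print('mill',onz(a,416,220,0),onz(b,361,362,0));print('syrup',onz(a,459,240,0),onz(b,277,370,0));print('lemon',onz(a,348,228,0), 'turqbot',onz(a,399,268,0),onz(b,273,297,0))
print('jarbot',onz(a,370+250*.3,190+255*.3,0),'dropbot',onz(b,210+315/3,220+265/3,0),onz(a,370+57*.3,190+192*.3,0))
E
```

```text
jarcap [ 412.  -268.   100.7] 2.6
bulbtip [ 536.2 -265.5   97.9] 2.0
turqcap [ 480.4 -210.8  102.9] 1.1
c++ [598.  125.   81.7] 5.0
c-+ [462.4 123.2  84.5] 5.0
c-- [465.8 -71.1  82.5] 2.9
c+- [599.1 -70.1  81.4] 2.3
[312.4 253. ] 330 [559.8 -34.3  83. ]
[341.  266.2] 362 [495.8 -34.9  83. ]
[288.7 268.2] 392 [559.5  29.5  83. ]
[317.8 282.6] 435 [495.5  28.9  83. ]
[262.5 285.3] 467 [558.9  94.   83. ]
[292.2 300.9] 531 [495.1  92.9  83. ]
[268.9 175.6] 207 [563.5  89.   83. ]
[241.5 180.9] 216 [500.   88.2  83. ]
[277.6 187.6] 242 [564.1  24.5  83. ]
[248.7 193.3] 262 [500.2  24.5  83. ]
[287.1 200.9] 286 [564.5 -39.8  83. ]
[256.6 207.3] 309 [500.3 -40.   83. ]
mill [ 549.79768011 -404.78978668    0.        ] [ 553.0370064  -412.96770648    0.        ]
syrup [ 431.85740505 -388.98431884    0.        ] [ 431.55605279 -378.74612416    0.        ]
lemon [ 647.30613661 -267.81901089    0.        ] turqbot [ 474.25734973 -206.7758909     0.        ] [ 473.66638711 -219.2322805     0.        ]
jarbot [ 406.25079603 -273.6624847     0.        ] dropbot [ 531.96305676 -275.76004714    0.        ] [ 534.55742536 -256.22737801    0.        ]
```

Measured heights fit: cap about 101 (text 105), bulb tip about 98 (text 102), crate rim about 83 (text 86). The well pitch of 64 mm also matches. The crate's long side runs along world y with its centre near (530,27). I'll move over the crate with the fingers shut and take a wrist look.

Request:
play_rows(series=[[20.4,35,0,0,0,-0.14],[20.4,35,0,0,0,-0.14],[20.4,35,0,0,0,-0.14],[20.4,35,0,0,0,-0.14],[20.4,35,0,0,0,-0.14],[20.4,35,0,0,0,-0.14],[20.4,35,0,0,0,-0.14],[20.4,35,0,0,0,-0.14],[20.4,35,0,0,0,-0.14],[20.4,35,0,0,0,-0.14],[20.4,35,0,0,0,-0.14],[20.4,35,0,0,0,-0.14],[20.4,35,0,0,0,-0.14],[20.4,35,0,0,0,-0.14],[20.4,35,0,0,0,-0.14],[20.4,35,0,0,0,-0.14],[20.4,35,0,0,0,-0.14],[20.4,35,0,0,0,-0.14],[0,0,0,0,0,0],[0,0,0,0,0,0]], gripper=0)

```text
clock: 1.87
position: [530.7, 28.5, 255.5]
ee_rot: [-0.001, 1.0, -0.0, -0.001]
contact_force: [0.2, -0.7, -0.1]
gripper_width: -0.3
grasp_force: 0.0
```

```bash
python3 - <<'E'
from h import *
import pickle
d=cam('wrist','w1.png');pickle.dump(d,open('w1.pkl','wb'));s=read_state()
print(d['eye'],s['position'],s['ee_rot'],s['joints'],s['contact_force'])
h=cv2.cvtColor(d['image'],cv2.COLOR_RGB2HSV);m=((h[...,0]>60)&(h[...,0]<90)&(h[...,1]>80)).astype(np.uint8)
n,l,st,c=cv2.connectedComponentsWithStats(cv2.morphologyEx(m,cv2.MORPH_OPEN,np.ones((3,3))))
for i in range(1,n):
    if st[i,4]>200: print(c[i].round(1),st[i],onz(d,*c[i],83).round(1))
E
```

```text
[458.78999784  27.85325923 373.5895159 ] [530.02938579  27.29018258 255.6779078 ] [-6.56671819e-04  9.99999482e-01 -1.71707609e-04 -7.58152174e-04] [ 3.57170438e-01  2.25682644e-01 -2.22464280e-01 -2.29935850e-04
 -1.12419023e+00 -1.92655395e+00] [-0.3158619  -0.7351603  -1.34678517]
[ 35.  145.8] [   0  121   79   58 3566] [ 475.7 -176.6   83. ]
[224.8 156. ] [ 186  139   78   35 2657] [485.  -36.5  83. ]
[316.  155.1] [ 277  138   79   35 2695] [484.4  27.4  83. ]
[406.6 154.6] [ 369  138   78   35 2616] [483.6  90.9  83. ]
[405.3 191.9] [ 368  175   76   34 2468] [510.1  91.5  83. ]
[227.1 192.9] [ 189  176   77   35 2510] [511.2 -36.2  83. ]
[315.9 191.9] [ 278  176   77   34 2513] [510.5  27.5  83. ]
[402.7 242.3] [ 366  227   74   31 2186] [547.8  91.9  83. ]
[230.5 243.3] [ 193  228   75   31 2197] [549.1 -35.8  83. ]
[316.1 242.8] [ 280  228   74   31 2253] [548.4  27.7  83. ]
[316.7 275.5] [ 281  261   72   30 2145] [574.3  28.3  83. ]
[400.4 275.1] [ 365  260   73   31 2115] [574.   91.9  83. ]
[232.4 276.2] [ 197  262   72   30 2091] [575.3 -35.9  83. ]
```

View pics/w1.png

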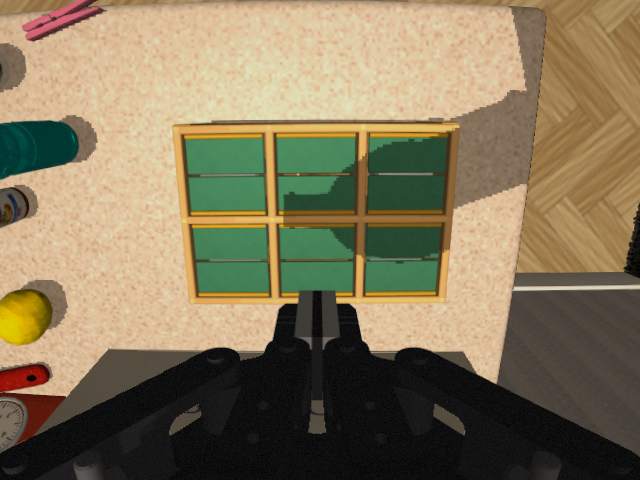

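The wrist view shows all six wells with the fingertip in front of them. Averaging the flaps puts the well centres at x 497.5 / 561.5 and y -36 / 27.8 / 91.6, which agrees with the other views. I'll probe the (561,28) well gently first.

Request:
play_rows(series=[[16,0,-20,0,0,0],[15,0,-35,0,0,0],[0,0,-35,0,0,0],[0,0,-30,0,0,0],[0,0,-16,0,0,0],[0,0,-5,0,0,0],[0,0,-5,0,0,0],[0,0,-4,0,0,0],[0,0,-3,0,0,0],[0,0,0,0,0,0]])

```text
clock: 2.75
position: [561.7, 26.5, 104.3]
ee_rot: [0.0, 1.0, 0.0, 0.001]
contact_force: [0.3, -0.1, 1.4]
gripper_width: 0.2
grasp_force: 0.5
```

Request:
play_rows(series=[[0,0,-2.5,0,0,0],[0,0,-2.5,0,0,0],[0,0,0,0,0,0]])

```text
clock: 3.0
position: [561.6, 26.9, 98.6]
ee_rot: [-0.0, 1.0, 0.0, 0.001]
contact_force: [0.6, -0.4, 1.6]
gripper_width: -0.2
grasp_force: 0.7
```

Request:
play_rows(series=[[0,0,-2,0,0,0],[0,0,-2,0,0,0],[0,0,0,0,0,0]])

```text
clock: 3.25
position: [561.2, 26.8, 94.0]
ee_rot: [0.0, 1.0, 0.0, -0.0]
contact_force: [0.5, 0.6, 1.0]
gripper_width: -0.1
grasp_force: 0.8
```

Request:
play_rows(series=[[0,0,-2,0,0,0],[0,0,-2,0,0,0],[0,0,0,0,0,0]])

```text
clock: 3.5
position: [561.0, 26.6, 89.8]
ee_rot: [0.0, 1.0, -0.0, -0.0]
contact_force: [0.2, 0.4, 0.7]
gripper_width: 0.5
grasp_force: 0.9
```

This well looks empty. I'll confirm a little deeper, then probe (561,91.6).

Request:
play_rows(series=[[0,0,-4,0,0,0],[0,0,-4,0,0,0],[0,0,0,0,0,0]])

```text
clock: 3.75
position: [560.5, 26.5, 81.2]
ee_rot: [0.0, 1.0, -0.0, -0.001]
contact_force: [0.1, 1.2, -1.2]
gripper_width: -0.2
grasp_force: 1.4
```

Request:
play_rows(series=[[0,0,20,0,0,0],[0,0,20,0,0,0],[0,20,0,0,0,0],[0,30,0,0,0,0],[0,14,0,0,0,0],[0,0,-8,0,0,0],[0,0,-8,0,0,0],[0,0,-3,0,0,0],[0,0,-2,0,0,0],[0,0,0,0,0,0]])

```text
clock: 4.58
position: [561.1, 89.8, 101.4]
ee_rot: [0.0, 1.0, -0.0, -0.0]
contact_force: [-1.5, 0.3, 4.2]
gripper_width: -0.2
grasp_force: 1.9
```

Request:
play_rows(series=[[0,0,-2,0,0,0],[0,0,-2,0,0,0],[0,0,0,0,0,0]])

```text
clock: 4.83
position: [561.4, 89.8, 100.9]
ee_rot: [-0.0, 1.0, -0.0, 0.0]
contact_force: [-8.6, 1.6, 23.1]
gripper_width: -0.0
grasp_force: 11.7
```

This one has a tin (stopped at 100.9, 23 N). I'll probe the remaining wells to z≈98.

Request:
play_rows(series=[[0,0,12,0,0,0],[0,0,13,0,0,0],[-20,1,0,0,0,0],[-30,0,0,0,0,0],[-14,0,0,0,0,0],[0,0,-10,0,0,0],[0,0,-8,0,0,0],[0,0,-3,0,0,0],[0,0,-2,0,0,0],[0,0,0,0,0,0]])

```text
clock: 5.67
position: [497.2, 90.6, 101.0]
ee_rot: [-0.0, 1.0, -0.001, -0.001]
contact_force: [-6.9, -1.2, 18.2]
gripper_width: -0.4
grasp_force: 9.3
```

Request:
play_rows(series=[[0,0,12,0,0,0],[0,0,12,0,0,0],[0,-20,0,0,0,0],[0,-30,0,0,0,0],[0,-14,0,0,0,0],[0,0,-10,0,0,0],[0,0,-8,0,0,0],[0,0,-3,0,0,0],[0,0,-3,0,0,0],[0,0,0,0,0,0]])

```text
clock: 6.5
position: [497.1, 27.7, 98.5]
ee_rot: [-0.0, 1.0, -0.0, -0.001]
contact_force: [-0.4, 0.1, 0.8]
gripper_width: 0.1
grasp_force: 0.7
```

The (497,28) well looks empty too. I'll confirm it, then rise and go to look down on the jar and dropper.

Request:
play_rows(series=[[0,0,-4,0,0,0],[0,0,-6,0,0,0],[0,0,-4,0,0,0],[0,0,0,0,0,0]])

```text
clock: 6.83
position: [496.8, 27.8, 84.4]
ee_rot: [-0.0, 1.0, -0.0, -0.001]
contact_force: [-0.6, -1.0, 1.3]
gripper_width: 0.3
grasp_force: 1.0
```

Request:
play_rows(series=[[0,0,20,0,0,0],[0,0,41,0,0,0],[0,-5,41,0,0,0],[0,-25,32,0,0,0],[0,-38,16,0,0,0],[0,-41,14,0,0,0],[0,-41,10,0,0,0],[0,-41,0,0,0,0],[0,-41,0,0,0,0],[0,-38,0,0,0,0],[0,-20,0,0,0,0],[0,-6,0,0,0,0],[0,0,0,0,0,0],[0,0,0,0,0,0]])

```text
clock: 8.0
position: [496.9, -265.8, 258.1]
ee_rot: [0.0, 1.0, 0.0, -0.0]
contact_force: [0.2, 0.2, -0.2]
gripper_width: -0.1
grasp_force: 0.0
```

```bash
python3 - <<'E'
from h import *
import pickle
d=cam('wrist','w2.png');pickle.dump(d,open('w2.pkl','wb'));s=read_state()
print(d['eye'],s['position'],s['contact_force'])
print(proj(d,[[412,-268,105],[412,-268,0],[536,-265.5,102],[536,-265.5,70]]).round(0))
E
```

```text
[ 424.89459548 -266.31066728  376.1641529 ] [ 497.06184532 -265.29689294  258.3659012 ] [ 0.59316996 -0.41187163  0.60960583]
[[314.  96.]
 [314. 102.]
 [317. 278.]
 [317. 263.]]
```

View pics/w2.png

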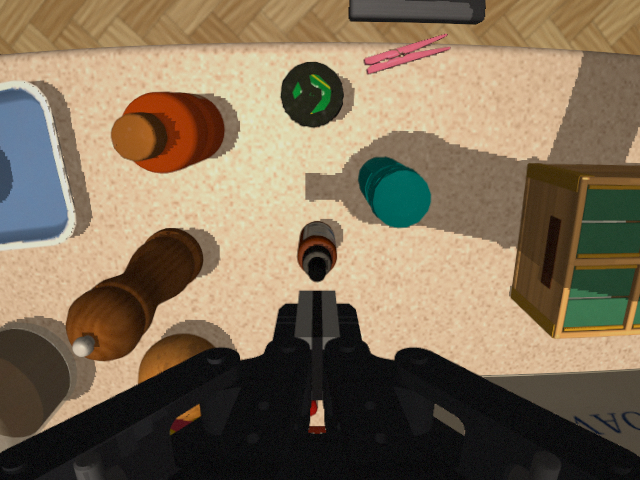

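The wrist view shows the jar cap at (312,94) with a black top and green mark, the dropper bulb at about (318,268), and the turquoise jar off to the right at (397,195). Next I measure with wrist rays against the scene and side views.

```bash
python3 - <<'E'
from h import *
import pickle
D=pickle.load(open('D0.pkl','rb'));d=pickle.load(open('w2.pkl','rb'))
g=cv2.cvtColor(d['image'],cv2.COLOR_RGB2HSV)
m=((g[...,2]<75)).astype(np.uint8);m[:, :275]=0;m[:,350:]=0;m[:55]=0;m[133:]=0
c,r=cv2.minEnclosingCircle(max(cv2.findContours(cv2.morphologyEx(m,cv2.MORPH_OPEN,np.ones((3,3),np.uint8)),0,1)[0],key=cv2.contourArea));print('cap',c,r)
m=((g[...,2]<45)).astype(np.uint8);m[:,295:345]*=1;m[:,:295]=0;m[:,345:]=0;m[:240]=0;m[286:]=0
k=max(cv2.findContours(m,0,1)[0],key=cv2.contourArea);print('bulb',cv2.boundingRect(k))
print(onz(d,*c,105).round(1),onz(d,312,94,105).round(1),onz(d,318,270,100).round(1))
for n,p,q in(('scene',(449.5,223.9),(393.7,205.6)),('side',(239,276.7),(314,258.3))):
    print(n,*[x if np.isscalar(x) else x.round(1) for x in tri(d,c,D[n],p)+tri(d,(318,270),D[n],q)])
E
```

```text
cap (311.6128845214844, 93.98336029052734) 32.47222900390625
bulb (308, 257, 20, 24)
[ 410.7 -269.2  105. ] [ 410.7 -269.   105. ] [ 530.6 -265.1  100. ]
scene [ 410.8 -269.1   99.9] 0.7928354602448907 [ 533.1 -264.6   97.7] 3.2515435570818574
side [ 411.8 -269.5  102.7] 2.460523548625795 [ 534.5 -265.2   97.5] 5.496282501976736
```

Jar at (411,-269) with its top at about 102–105, consistent across views. I'll grasp with the TCP at z≈104.

Request:
play_rows(series=[[-25,-1,0,0,0,0],[-35,-2,0,0,0,0],[-20,-0.7,-20,0,0,0],[-6,0,-35,0,0,0],[0,0,-35,0,0,0],[0,0,-30,0,0,0],[0,0,-20,0,0,0],[0,0,-10,0,0,0],[0,0,-4,0,0,0],[0,0,0,0,0,0]], gripper=0.8)

```text
clock: 8.88
position: [411.1, -268.8, 104.1]
ee_rot: [-0.001, 1.0, 0.0, -0.001]
contact_force: [-0.4, -0.5, 0.2]
gripper_width: 68.7
grasp_force: 0.0
```

Request:
play_rows(series=[[0,0,0,0,0,0],[0,0,0,0,0,0],[0,0,0,0,0,0],[0,0,0,0,0,0],[0,0,0,0,0,0],[0,0,0,0,0,0],[0,0,0,0,0,0],[0,0,0,0,0,0]], gripper=0)

```text
clock: 9.55
position: [412.3, -270.1, 106.1]
ee_rot: [-0.0, 1.0, -0.0, 0.002]
contact_force: [0.4, 2.3, 6.9]
gripper_width: 38.8
grasp_force: 60.6
```

Request:
play_rows(series=[[0,0,5,0,0,0],[0,0,15,0,0,0],[0,0,30,0,0,0],[0,0,35,0,0,0],[0,0,30,0,0,0],[0,0,12,0,0,0],[0,0,3,0,0,0],[0,0,0,0,0,0]])

```text
clock: 10.22
position: [411.0, -269.9, 235.3]
ee_rot: [0.0, 1.0, 0.0, 0.001]
contact_force: [-0.3, -0.1, -1.2]
gripper_width: 38.9
grasp_force: 60.4
```

```bash
python3 - <<'E'
from h import *
a=cam('scene');b=cam('side');s=read_state();p=s['position'];print(p,s['gripper_width'],s['grasp_force'],s['contact_force'])
o=[]
for d in(a,b):
    u,v=proj(d,p+[0,0,-50])[0].astype(int);print(u,v)
    v=min(max(v,75),405);u=min(max(u,75),565)
    o.append(cv2.resize(d['image'][v-75:v+75,u-75:u+75,::-1],(400,400)))
cv2.imwrite('pics/held1.png',np.hstack(o))
E
```

```text
[ 410.15493666 -269.56759429  233.2183318 ] 38.96302667977439 60.38620322942734 [-0.61005698 -0.74861254 -1.81733451]
457 184
230 232
```

View pics/held1.png

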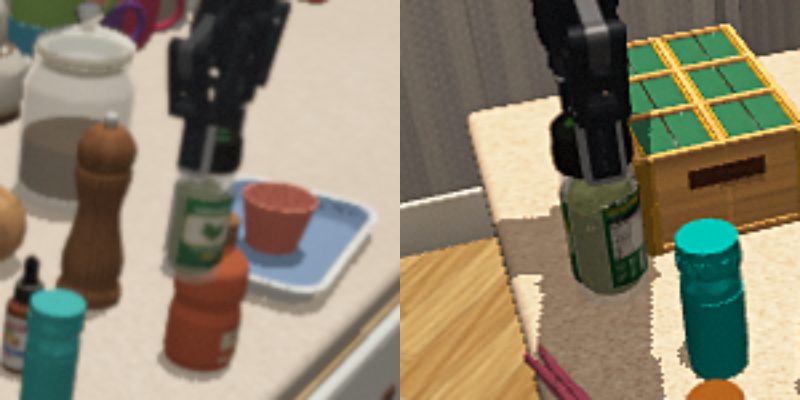

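```bash
python3 - <<'E'
from h import *
import pickle
D=pickle.load(open('D0.pkl','rb'))
for n in('scene','side'):
    for P in ([410.5,-269.5],[480,-211]):
        z=[230,130] if P[0]<450 else [105,0]
        print(n,proj(D[n],[[*P,z[0]],[*P,z[1]]]).round(1).tolist())
E
```

```text
scene [[461.3, 161.1], [452.4, 210.1]]
scene [[403.4, 220.9], [397.7, 266.0]]
side [[225.8, 204.0], [235.1, 262.7]]
side [[270.2, 245.3], [275.1, 293.3]]
```

The held jar's slant matches a true vertical (0.17 against 0.16 expected). I'll carry it over the empty well (561.5,27.7).

Request:
play_rows(series=[[6,12,0,0,0,0],[12,24,0,0,0,0],[15,30,0,0,0,0],[15,30,0,0,0,0],[15,30,0,0,0,0],[15,30,0,0,0,0],[15,30,0,0,0,0],[15,30,0,0,0,0],[15,30,0,0,0,0],[14,28,0,0,0,0],[9,16,0,0,0,0],[4,7,0,0,0,0],[0,0,0,0,0,0],[0,0,-15,0,0,0],[0,0,-15,0,0,0],[0,0,-5,0,0,0],[0,0,0,0,0,0]])

```text
clock: 11.73
position: [559.6, 25.5, 197.8]
ee_rot: [0.001, 1.0, -0.001, -0.002]
contact_force: [-0.3, -0.5, -1.1]
gripper_width: 38.8
grasp_force: 60.5
```

Request:
play_rows(series=[[1.5,2,0,0,0,0],[0,0,-5,0,0,0],[0,0,-5,0,0,0],[0,0,-4,0,0,0],[0,0,0,0,0,0]])

```text
clock: 12.15
position: [563.0, 29.0, 185.7]
ee_rot: [-0.0, 1.0, -0.0, 0.0]
contact_force: [0.3, 0.5, 1.0]
gripper_width: 38.7
grasp_force: 60.5
```

Request:
play_rows(series=[[0,0,-4,0,0,0],[0,0,-4,0,0,0],[0,0,-4,0,0,0],[0,0,0,0,0,0]])

```text
clock: 12.48
position: [562.2, 29.1, 172.5]
ee_rot: [0.0, 1.0, 0.0, -0.001]
contact_force: [1.2, 0.7, -0.4]
gripper_width: 39.0
grasp_force: 60.5
```

Sliding in freely; going deeper.

Request:
play_rows(series=[[-0.5,-1,-6,0,0,0],[0,0,-8,0,0,0],[0,0,-8,0,0,0],[0,0,-8,0,0,0],[0,0,-6,0,0,0],[0,0,0,0,0,0]])

```text
clock: 12.98
position: [560.6, 27.7, 135.1]
ee_rot: [0.0, 1.0, -0.0, -0.002]
contact_force: [-0.7, 0.3, -2.6]
gripper_width: 38.8
grasp_force: 60.4
```

Request:
play_rows(series=[[0,0,-4,0,0,0],[0,0,-4,0,0,0],[0,0,-4,0,0,0],[0,0,-3,0,0,0],[0,0,0,0,0,0]])

```text
clock: 13.4
position: [561.7, 28.0, 121.9]
ee_rot: [0.0, 1.0, -0.0, -0.001]
contact_force: [-0.0, 0.4, -2.4]
gripper_width: 39.1
grasp_force: 60.4
```

Request:
play_rows(series=[[0,0,-3,0,0,0],[0,0,-2,0,0,0],[0,0,0,0,0,0]])

```text
clock: 13.65
position: [562.0, 28.0, 117.2]
ee_rot: [0.0, 1.0, -0.0, -0.0]
contact_force: [0.3, 0.7, -1.0]
gripper_width: 38.5
grasp_force: 60.4
```

Request:
play_rows(series=[[0,0,-2,0,0,0],[0,0,-1,0,0,0],[0,0,0,0,0,0]])

```text
clock: 13.9
position: [562.1, 28.0, 114.5]
ee_rot: [0.0, 1.0, 0.0, -0.0]
contact_force: [0.7, 0.6, -1.3]
gripper_width: 39.0
grasp_force: 60.4
```

Request:
play_rows(series=[[0,0,-1.5,0,0,0],[0,0,0,0,0,0]])

```text
clock: 14.07
position: [562.6, 28.1, 114.2]
ee_rot: [-0.0, 1.0, -0.0, 0.001]
contact_force: [-0.6, -0.1, 4.1]
gripper_width: 39.1
grasp_force: 61.1
```

Request:
play_rows(series=[[0,0,-1.5,0,0,0],[0,0,0,0,0,0]])

```text
clock: 14.23
position: [563.0, 28.1, 114.2]
ee_rot: [-0.001, 1.0, -0.0, 0.001]
contact_force: [-3.9, 0.9, 11.5]
gripper_width: 39.1
grasp_force: 61.8
```

Floor contact at z 114 fits an expected bottom at 8 mm. I'll release, rise, shut the fingers and press lightly on the cap to check.

Request:
play_rows(series=[[0,0,1,0,0,0],[0,0,0,0,0,0],[0,0,0,0,0,0],[0,0,0,0,0,0],[0,0,4,0,0,0],[0,0,15,0,0,0],[0,0,20,0,0,0],[0,0,10,0,0,0]], gripper=0.68)

```text
clock: 14.9
position: [563.2, 28.2, 163.6]
ee_rot: [-0.0, 1.0, 0.0, 0.001]
contact_force: [0.0, -0.0, 1.1]
gripper_width: 58.0
grasp_force: 0.0
```

Request:
play_rows(series=[[0,0,0,0,0,0],[0,0,0,0,0,0],[0,0,0,0,0,0],[0,0,0,0,0,0],[0,0,0,0,0,0],[0,0,-10,0,0,0],[0,0,-7,0,0,0],[0,0,-3,0,0,0],[0,0,-2,0,0,0],[0,0,0,0,0,0]], gripper=0)

```text
clock: 15.73
position: [561.9, 27.9, 138.7]
ee_rot: [0.0, 1.0, -0.0, -0.001]
contact_force: [0.0, 0.3, 0.7]
gripper_width: 0.2
grasp_force: 0.0
```

Request:
play_rows(series=[[0,0,-1.5,0,0,0],[0,0,-1.5,0,0,0],[0,0,0,0,0,0]])

```text
clock: 15.98
position: [563.1, 28.3, 137.9]
ee_rot: [-0.0, 1.0, 0.0, 0.001]
contact_force: [0.2, 0.7, 4.6]
gripper_width: -0.0
grasp_force: 2.2
```

The cap top is at 113 mm (27 mm above the rim), so the jar stands on the floor. Now the dropper at about (533.5,-265).

Request:
play_rows(series=[[0,0,20,0,0,0],[0,0,40,0,0,0],[0,0,30,0,0,0],[-3,-30,20,0,0,0],[-4,-40,0,0,0,0],[-4,-40,0,0,0,0],[-4,-40,0,0,0,0],[-4,-40,0,0,0,0],[-4,-40,0,0,0,0],[-4,-35,0,0,0,0],[-2,-20,0,0,0,0],[0,-8,0,0,0,0],[0,0,0,0,0,0],[0,0,-30,0,0,0],[0,0,-35,0,0,0],[0,0,-10,0,0,0],[0,0,0,0,0,0],[0,0,0,0,0,0]], gripper=0.6)

```text
clock: 17.48
position: [533.9, -264.3, 172.3]
ee_rot: [-0.001, 1.0, -0.0, -0.0]
contact_force: [1.2, -0.5, 0.8]
gripper_width: 51.1
grasp_force: 0.0
```

```bash
python3 - <<'E'
from h import *
d=cam('wrist','w3.png');b=cam('side');a=cam('scene');s=read_state();print(s['position'],s['gripper_width'])
print(proj(d,[[533.5,-265,102],[533.5,-265,70]]).round())
q=proj(b,[[533.5,-265,102]])[0].astype(int)
r=proj(a,[[533.5,-265,102]])[0].astype(int)
z=lambda im,u,v:cv2.resize(im[v-50:v+50,u-50:u+50,::-1],(300,300))
o=np.hstack([z(d['image'],320,310) ,]) if 0 else None
w=cv2.resize(d['image'][200:420,210:430,::-1],(500,500))
cv2.imwrite('pics/w3c.png',np.hstack([w,np.vstack([cv2.resize(z(b['image'],*q),(250,250)),cv2.resize(z(a['image'],*r),(250,250))])]))
print(q,r)
E
```

```text
[ 534.62406278 -264.89563068  173.90894456] 51.07727004313423
[[316. 269.]
 [316. 249.]]
[311 256] [394 204]
```

View pics/w3c.png

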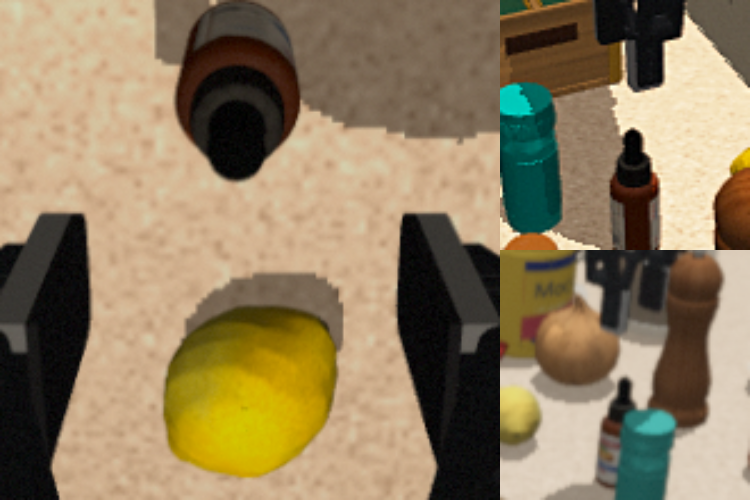

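The crop shows the bulb centred at about (314,268), against a prediction of (316,269), and midway between the fingers. Descending to z≈104 and gripping the bulb.

Request:
play_rows(series=[[-0.5,-0.7,-15,0,0,0],[0,0,-20,0,0,0],[0,0,-18,0,0,0],[0,0,-10,0,0,0],[0,0,-4,0,0,0],[0,0,0,0,0,0]])

```text
clock: 18.13
position: [532.8, -265.7, 104.7]
ee_rot: [-0.0, 1.0, -0.0, -0.0]
contact_force: [0.1, 0.1, 0.9]
gripper_width: 51.1
grasp_force: 0.0
```

Request:
play_rows(series=[[0,0,0,0,0,0],[0,0,0,0,0,0],[0,0,0,0,0,0],[0,0,0,0,0,0],[0,0,0,0,0,0],[0,0,0,0,0,0],[0,0,0,0,0,0],[0,0,0,0,0,0]], gripper=0)

```text
clock: 18.8
position: [533.6, -266.0, 106.0]
ee_rot: [-0.0, 1.0, -0.001, 0.001]
contact_force: [1.1, 0.7, 6.1]
gripper_width: 10.2
grasp_force: 58.9
```

Request:
play_rows(series=[[0,0,5,0,0,0],[0,0,15,0,0,0],[0,0,30,0,0,0],[0,0,35,0,0,0],[0,0,30,0,0,0],[0,0,12,0,0,0],[0,0,3,0,0,0],[0,0,0,0,0,0]])

```text
clock: 19.47
position: [532.4, -265.4, 234.9]
ee_rot: [0.0, 1.0, 0.0, 0.0]
contact_force: [0.4, 0.0, -1.2]
gripper_width: 9.7
grasp_force: 58.6
```

```bash
python3 - <<'E'
from h import *
a=cam('scene');b=cam('side');s=read_state();p=s['position'];print(p,s['gripper_width'],s['grasp_force'],s['contact_force'])
o=[]
for d in(a,b):
    im=d['image'][:,:,::-1].copy();q=proj(d,[p,p+[0,0,-106]]);print(q.round(1).tolist())
    cv2.circle(im,tuple(int(x) for x in q[1].round()),1,(255,0,255),-1)
    u,v=q.mean(0).astype(int)
    v=max(v,75);o.append(cv2.resize(im[v-75:v+75,u-75:u+75],(400,400)))
cv2.imwrite('pics/held2.png',np.hstack(o))
E
```

```text
[ 531.58451535 -265.17904765  232.65978094] 9.966876129809911 58.63102904171683 [ 0.00481313  0.04695888 -0.5759945 ]
[[402.4, 143.6], [396.6, 193.4]]
[[307.9, 184.2], [310.2, 244.6]]
```

View pics/held2.png

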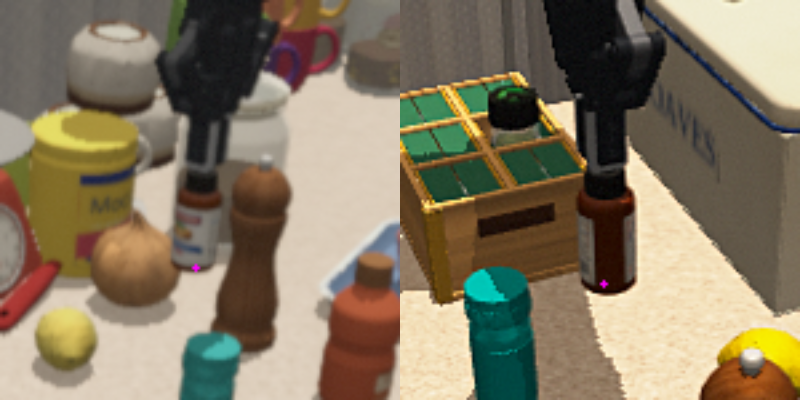

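The dropper hangs upright with its base at the predicted point, and the jar stands in its well. I'll carry it to (497.5,27.7).

Request:
play_rows(series=[[-1,12,0,0,0,0],[-3,24,0,0,0,0],[-4,30,0,0,0,0],[-4,30,0,0,0,0],[-4,30,0,0,0,0],[-4,30,0,0,0,0],[-4,30,0,0,0,0],[-4,30,0,0,0,0],[-4,30,0,0,0,0],[-3,27,0,0,0,0],[0,14,0,0,0,0],[0,6,0,0,0,0],[0,0,0,0,0,0],[0,0,-15,0,0,0],[0,0,-15,0,0,0],[0,0,-5,0,0,0],[0,0,0,0,0,0]])

```text
clock: 20.98
position: [496.5, 26.2, 197.8]
ee_rot: [0.001, 1.0, -0.001, -0.002]
contact_force: [0.7, 0.1, -0.6]
gripper_width: 9.9
grasp_force: 58.7
```

Request:
play_rows(series=[[0,0,-6,0,0,0],[0,0,-5,0,0,0],[0,0,-4,0,0,0],[0,0,0,0,0,0]])

```text
clock: 21.32
position: [497.8, 27.2, 184.5]
ee_rot: [0.0, 1.0, -0.0, 0.0]
contact_force: [1.0, -0.3, 0.7]
gripper_width: 10.2
grasp_force: 58.9
```

Request:
play_rows(series=[[0,0,-4,0,0,0],[0,0,-4,0,0,0],[0,0,-4,0,0,0],[0,0,0,0,0,0]])

```text
clock: 21.65
position: [497.2, 27.3, 171.8]
ee_rot: [0.0, 1.0, -0.0, -0.001]
contact_force: [-0.3, -0.1, 0.7]
gripper_width: 10.1
grasp_force: 58.8
```

Request:
play_rows(series=[[0,0,-6,0,0,0],[0,0,-8,0,0,0],[0,0,-8,0,0,0],[0,0,-8,0,0,0],[0,0,-6,0,0,0],[0,0,0,0,0,0]])

```text
clock: 22.15
position: [496.4, 27.0, 134.4]
ee_rot: [0.0, 1.0, -0.0, -0.002]
contact_force: [-0.1, 0.0, -3.3]
gripper_width: 10.0
grasp_force: 58.5
```

Request:
play_rows(series=[[0,0,-5,0,0,0],[0,0,-5,0,0,0],[0,0,-4,0,0,0],[0,0,-3,0,0,0],[0,0,0,0,0,0]])

```text
clock: 22.57
position: [497.3, 27.3, 118.9]
ee_rot: [0.0, 1.0, -0.0, -0.001]
contact_force: [-0.3, 0.3, -1.8]
gripper_width: 10.4
grasp_force: 58.5
```

Request:
play_rows(series=[[0,0,-2,0,0,0],[0,0,-1.5,0,0,0],[0,0,0,0,0,0]])

```text
clock: 22.82
position: [497.6, 27.4, 116.0]
ee_rot: [0.0, 1.0, 0.0, -0.0]
contact_force: [-0.5, 0.9, -1.7]
gripper_width: 10.0
grasp_force: 58.7
```

Request:
play_rows(series=[[0,0,-1.5,0,0,0],[0,0,-1,0,0,0],[0,0,0,0,0,0]])

```text
clock: 23.07
position: [498.0, 27.4, 114.0]
ee_rot: [-0.0, 1.0, 0.0, 0.0]
contact_force: [-0.3, 0.2, 2.3]
gripper_width: 10.3
grasp_force: 59.0
```

Request:
play_rows(series=[[0,0,-1.5,0,0,0],[0,0,0,0,0,0]])

```text
clock: 23.23
position: [498.9, 27.5, 114.0]
ee_rot: [-0.001, 1.0, -0.0, 0.002]
contact_force: [-2.7, 0.3, 10.3]
gripper_width: 9.8
grasp_force: 59.9
```

Request:
play_rows(series=[[0,0,1.5,0,0,0],[0,0,0,0,0,0],[0,0,0,0,0,0],[0,0,0,0,0,0],[0,0,4,0,0,0],[0,0,15,0,0,0],[0,0,20,0,0,0],[0,0,9,0,0,0]], gripper=0.42)

```text
clock: 23.9
position: [498.7, 27.5, 163.7]
ee_rot: [-0.0, 1.0, 0.0, 0.001]
contact_force: [0.6, 0.5, 0.1]
gripper_width: 35.9
grasp_force: 0.0
```

Request:
play_rows(series=[[0,0,0,0,0,0],[0,0,0,0,0,0],[0,0,0,0,0,0],[0,0,0,0,0,0],[0,0,-10,0,0,0],[0,0,-10,0,0,0],[0,0,-4,0,0,0],[0,0,-2,0,0,0],[0,0,0,0,0,0]], gripper=0)

```text
clock: 24.65
position: [497.5, 27.2, 135.0]
ee_rot: [-0.0, 1.0, -0.0, -0.001]
contact_force: [0.5, -0.3, 0.3]
gripper_width: 0.3
grasp_force: 0.0
```

Request:
play_rows(series=[[0,0,-1.5,0,0,0],[0,0,-1,0,0,0],[0,0,0,0,0,0]])

```text
clock: 24.9
position: [498.5, 27.5, 134.1]
ee_rot: [-0.0, 1.0, 0.0, 0.001]
contact_force: [-0.6, 0.3, 3.5]
gripper_width: -0.2
grasp_force: 1.5
```

Request:
play_rows(series=[[0,0,10,0,0,0],[0,0,35,0,0,0],[0,0,40,0,0,0],[0,0,35,0,0,0],[-10,-30,0,0,0,0],[-15,-40,0,0,0,0],[-15,-40,0,0,0,0],[-10,-40,0,0,0,0],[0,-20,0,0,0,0],[0,0,0,0,0,0],[0,0,0,0,0,0]])

```text
clock: 25.82
position: [448.1, -141.5, 253.2]
ee_rot: [0.001, 1.0, 0.0, 0.0]
contact_force: [0.6, -0.5, 0.5]
gripper_width: 0.1
grasp_force: 0.0
```

```bash
python3 - <<'E'
from h import *
a=cam('scene');b=cam('side')
A=cv2.resize(a['image'][180:345,225:445,::-1],(400,300));B=cv2.resize(b['image'][140:240,190:323,::-1],(400,300))
C=cv2.resize(a['image'][:,:,::-1],(400,300));E=cv2.resize(b['image'][:,:,::-1],(400,300))
cv2.imwrite('pics/final.png',np.vstack([np.hstack([A,B]),np.hstack([C,E])]))
E
```

```text
(no output)
```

View pics/final.png

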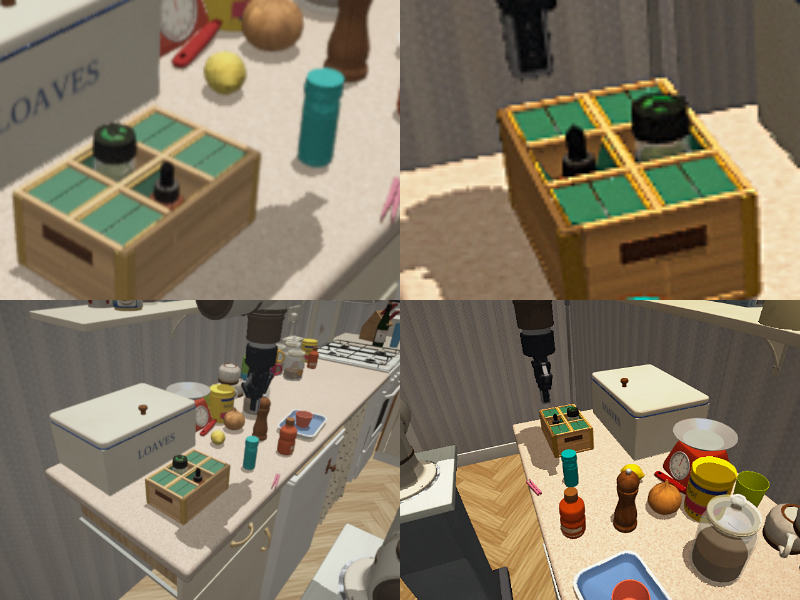

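The final view shows the jar and dropper upright in the two middle wells, the bystanders where they were, and the arm clear. The bulb top measured about 109 mm, so it is right down. Handing in.

```bash
python3 -c "from bench import job_done;print(job_done())"
```

```text
the job is handed in; nothing more can be done
None
```

The spice jar and the dropper bottle now stand upright on the floors of the two empty (middle) wells, with nothing else on the worktop moved, and the job was handed in at about 26 s of the 72 s allowed.

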